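# Pack a stack of instrument trays

## Robot

A 6-joint arm with a two-finger parallel gripper is mounted at the origin on the work surface. World frame = base frame: x ahead of the robot, y to its left, z up, the work surface at z = 0. Lengths are in m, angles in rad, forces in N, time in s.
With the tool pointing down it reaches from about 0.275 to 0.75 m from the base axis. Payload 10.2 kg.
Tool frame: the origin (TCP) lies at the very end of the fingers, on their centre line; the grasp point (between the pads) lies 19 mm behind it (grasp_offset is the distance from the TCP to the grasp point, in m); z points along the fingers, y is the line along which they close (so a half turn about z gives the same grasp; the last joint's range is limited). The gripper opens to 85 mm and grips with 20 to 120 N. Pads are 22 mm wide; open, the fingers measure 114 mm over their backs; the gripper's body (76 mm by 85 mm) begins 54 mm behind the grasp point. The pads swing forward as they close: fully open they stand 13 mm farther back than shut.
Start: joints at [0.908, 0.313, 1.498, -0, 1.331, -0.223], TCP at [0.224, 0.475, 0.231] pointing down, gripper open.
Joint ranges: [-2.94, 2.94], [-0.97, 2.17], [0.19, 2.56], [-1.23, 4.37], [0.02, 3.11], [-2.88, 2.88]. Speed limits (rad/s): [2.39, 2.39, 3.01, 3.14, 3.14, 3.14].

## Interface

Orientations are given as a 3x3 rotation matrix whose columns are the frame's x, y, z axes.
In Python, from rig import * gives the robot as it stands.
- The arm moves only by the tool drive_tool, never from a script. Its argument "commands" is a list of rows, each an object with "xyz": the shift along the world's x, y, z scaled (see below), a list of three; "yaw": the turn about the world's z scaled (see below). A call has exactly 10 rows; each row shifts and turns the commanded pose from where the row before left it; what a row does not reach is not made up. The controller multiplies each number of a shift by 3 cm and each number of a turn by 0.1 rad. A row lasts 1/12 s, in which the tool goes at most 41.7 mm and 7.16 degrees, less where a joint would pass 70% of its speed; a pose out of reach is approached as far as the arm can. A call with a number of a shift or a turn outside -1 to 1 is refused whole. A call with a gripper value outside its range is refused whole. "fingers" is the closure, from 0 (fully open) to 1 (shut), set as the call begins (left out, the last holds). The fingers move at their own pace and stop on an object; the grip force is fixed at half the most. Time passes only in rows, so rows that do not move let the fingers close, or fill a call up. It gives the time, the measured TCP pose, the force, the opening and the grip force at its end, in the units of the state.
- get_obs(): the state, without advancing time (a new reading comes with each control period).
- read_camera(name): name is "scene" or "top" or "wrist"; returns the picture (400x640x3 uint8, red, green, blue); there is no depth.
- camera_model(name): a dict with "fx", "fy", "cx", "cy" (pixels), "R" (3x3) and "t" (3): a world point X has camera coordinates R X + t. Camera axes: x right, y down, z forward; pixel columns grow to the right and rows downward; lengths in m; the calibration is good to about 2 mm. A picture is of the moment at which its call begins: read the wrist's pose just before it. camera_model takes no time and is no camera call; for the wrist camera it gives the pose at the moment of the call.
- job_done(): hands the job in; it is judged then, once.
The state is a dict: "clock": time; "qpos": joint angles; "joint_velocities": joint speeds; "effort": joint torques, N m; "tcp_pos": TCP position; "tool_rot": TCP orientation; "force": force on the tool from outside, world axes, zero at the start; "ft_torque": the same for the moment, N m; "opening": finger opening in m; "finger_force": force on a finger pad.
Only numpy, scipy, OpenCV 4.12 (cv2) and the standard library are available. Lean on these libraries where they do the work, as an engineer would, in place of code of your own. Each camera call takes 0.05 s, during which the arm holds its last target. There are 200 camera calls.

## Task

Pack the instruments on the bench into a stack of three trays: lay each brush flat in the green bottom tray, then set the upper one of the two nested white trays squarely on it, turned so that it stacks on the rim instead of nesting, lay each scoop flat in that one, and finally stack the last white tray squarely on top as a cover, again turned so that it does not nest. Each tool lies lengthwise alongside the grey rib in a compartment of its own, with its working end (bristles or blade) towards the blue wall of its tray. There may be fewer brushes or scoops than compartments; stack all three trays in any case, and leave the bottles, beaker, jar and yellow box alone.

Things in the scene. Friction and masses are not known exactly. Their poses are not given: they have to be found in the camera images.
- base_tray: bottom tray, green, loose, 0.45 kg, upright and empty on the bench: open stack-and-nest tray, over its rim 190 (its x) x 154 (its y) x 56 mm tall, rim 10 mm wide, walls sloping inwards 12 mm from top to bottom, floor 3 mm thick. Its long wall on the +y side is BLUE. Origin: centre of the underside, z up.
- middle_tray: white tray, same shape, size and frame as base_tray (blue +y wall), 0.2 to 0.33 kg; at the start the UPPER of two white trays nested in each other, same facing, underside 30 mm above the bench, 3 mm of play all round: lifts straight up out of the lower one
- top_tray: white tray, same shape, size and frame as base_tray (blue +y wall), 0.2 to 0.33 kg; at the start the LOWER of the two nested white trays, standing on the bench
- base_tray_mark (a point): middle of the blue wall's rim, tray frame (0, 72, 56) mm. On a like tray with the blue walls on OPPOSITE sides a tray stacks: underside 52 mm above the lower one's underside. With blue walls on the SAME side it nests: only 30 mm.
- middle_tray_mark (a point): the same point of middle_tray. Lugs: 14 mm wide at y = 46 and -16 mm at both x ends of each tray, undersides 4 mm above the tray's underside; slots 20 mm wide in the end rims at the same y. Lugs stand on the rim (stacked) or drop into the slots (nested).
- top_tray_mark (a point): the same point of top_tray
- middle_tray_rib (a point): top of middle_tray's grip rib (each tray has the same), tray frame (0, 0, 30) mm: an upright wall 12 mm thick in x, along y right across the tray, 27 mm above the floor, parting it into two compartments. Lift the empty tray by pinching the rib here from above, fingers closing along the tray's x
- base_tray_comp_a (a point): centre of the floor of base_tray's compartment on its +x side, tray frame (+39.5, 0, 3) mm; the compartment is 67 mm (x) by 110 mm (y) at the floor, wider above
- base_tray_comp_b (a point): centre of the floor of base_tray's compartment on its -x side, tray frame (-39.5, 0, 3) mm; the compartment is 67 mm (x) by 110 mm (y) at the floor, wider above
- middle_tray_comp_a (a point): centre of the floor of middle_tray's compartment on its +x side, tray frame (+39.5, 0, 3) mm; the compartment is 67 mm (x) by 110 mm (y) at the floor, wider above
- middle_tray_comp_b (a point): centre of the floor of middle_tray's compartment on its -x side, tray frame (-39.5, 0, 3) mm; the compartment is 67 mm (x) by 110 mm (y) at the floor, wider above
- brush1: cleaning brush with wooden handle and black bristle head (28 x 18 x 10 mm), 40 g, 96 mm long, lying flat. Origin: centre of the underside; x runs along it towards the working end, z up. The handle, 12 mm wide and 14 mm tall, spans x = -48 to +12 mm: pinch it across at about x = -8 mm. May be absent (None from the start).
- brush1_tip (a point): far end of the bristles (brush frame +48, 0, 7 mm)
- brush2: cleaning brush with wooden handle and black bristle head (28 x 18 x 10 mm), 40 g, 96 mm long, lying flat. Origin: centre of the underside; x runs along it towards the working end, z up. The handle, 12 mm wide and 14 mm tall, spans x = -48 to +12 mm: pinch it across at about x = -8 mm. May be absent (None from the start).
- brush2_tip (a point): far end of the bristles (brush frame +48, 0, 7 mm)
- scoop1: weighing scoop with red plastic handle and steel blade (36 x 20 x 11 mm), 50 g, 96 mm long, lying flat. Origin: centre of the underside; x runs along it towards the working end, z up. The handle, 12 mm wide and 14 mm tall, spans x = -48 to +12 mm: pinch it across at about x = -8 mm. May be absent (None from the start).
- scoop1_tip (a point): far end of the steel blade (scoop frame +48, 0, 3.5 mm)
- scoop2: weighing scoop with red plastic handle and steel blade (36 x 20 x 11 mm), 50 g, 96 mm long, lying flat. Origin: centre of the underside; x runs along it towards the working end, z up. The handle, 12 mm wide and 14 mm tall, spans x = -48 to +12 mm: pinch it across at about x = -8 mm. May be absent (None from the start).
- scoop2_tip (a point): far end of the steel blade (scoop frame +48, 0, 3.5 mm)
- reagent_bottle: bystander, loose, to be left alone: clear bottle, orange cap, 64 mm across, 130 mm tall; origin at the centre of its underside
- amber_bottle: bystander, loose, to be left alone: amber bottle, white cap, 60 mm across, 110 mm tall; origin at the centre of its underside
- beaker: bystander, loose, to be left alone: open glass beaker, 70 mm across, 85 mm tall; origin at the centre of its underside
- tip_box: bystander, loose, to be left alone: yellow closed box, 120 x 80 x 55 mm; origin at the centre of its underside
- cream_jar: bystander, loose, to be left alone: white jar with red lid, 60 mm across, 60 mm tall; origin at the centre of its underside
Not all that is in view belongs to the job. Leave any orange look-alike of the scoop1 alone.

How it is judged:
On the way, in this order (a step that is already met when the one before it is completed fails the run):
1. every brush lies flat in a compartment of its own in the green tray, bristles towards its blue wall (z of brush1 in the frame of base_tray between -0.005 and 0.012 m and angle between each of brush1, brush2's own z axis and vertical below 0.2 rad and y of each of brush1_tip, brush2_tip in the frame of base_tray above 0.012 m and y of brush1 in the frame of base_tray between -0.03 and 0.03 m and angle between the x axis of each of brush1, brush2 and the y axis of base_tray, either way round below 0.6 rad and z of brush2 in the frame of base_tray between -0.005 and 0.012 m and y of brush2 in the frame of base_tray between -0.03 and 0.03 m and x of brush1 in the frame of base_tray between -0.075 and 0.075 m and x of brush2 in the frame of base_tray between -0.075 and 0.075 m and ((x of brush1 in the frame of base_tray above 0.01 m and x of brush2 in the frame of base_tray below -0.01 m) or (x of brush1 in the frame of base_tray below -0.01 m and x of brush2 in the frame of base_tray above 0.01 m)) and contact force between the fingers and brush1 below 0.2 N and contact force between the fingers and brush2 below 0.2 N), for 0.2 s.
2. the middle tray is stacked (not nested) on the green tray, blue walls opposite (z of middle_tray in the frame of base_tray between 0.048 and 0.056 m and x of middle_tray in the frame of base_tray between -0.009 and 0.009 m and y of middle_tray in the frame of base_tray between -0.011 and 0.011 m and y of middle_tray_mark in the frame of base_tray below -0.03 m and angle between the x axis of middle_tray and the x axis of base_tray, either way round below 0.12 rad and angle between middle_tray's own z axis and vertical below 0.05 rad and contact force between the fingers and middle_tray below 0.2 N), for 0.2 s.
3. every scoop lies flat in a compartment of its own in the middle tray, blade towards its blue wall (z of scoop1 in the frame of middle_tray between -0.005 and 0.012 m and angle between each of scoop1, scoop2's own z axis and vertical below 0.2 rad and y of each of scoop1_tip, scoop2_tip in the frame of middle_tray above 0.012 m and y of scoop1 in the frame of middle_tray between -0.03 and 0.03 m and angle between the x axis of each of scoop1, scoop2 and the y axis of middle_tray, either way round below 0.6 rad and z of scoop2 in the frame of middle_tray between -0.005 and 0.012 m and y of scoop2 in the frame of middle_tray between -0.03 and 0.03 m and x of scoop1 in the frame of middle_tray between -0.075 and 0.075 m and x of scoop2 in the frame of middle_tray between -0.075 and 0.075 m and ((x of scoop1 in the frame of middle_tray above 0.01 m and x of scoop2 in the frame of middle_tray below -0.01 m) or (x of scoop1 in the frame of middle_tray below -0.01 m and x of scoop2 in the frame of middle_tray above 0.01 m)) and contact force between the fingers and scoop1 below 0.2 N and contact force between the fingers and scoop2 below 0.2 N), for 0.2 s.
4. the last tray is stacked (not nested) on the middle tray, blue walls opposite (z of top_tray in the frame of middle_tray between 0.048 and 0.056 m and x of top_tray in the frame of middle_tray between -0.009 and 0.009 m and y of top_tray in the frame of middle_tray between -0.011 and 0.011 m and y of top_tray_mark in the frame of middle_tray below -0.03 m and angle between the x axis of top_tray and the x axis of middle_tray, either way round below 0.12 rad and angle between top_tray's own z axis and vertical below 0.05 rad and contact force between the fingers and top_tray below 0.2 N), for 0.2 s.
At the end, for the whole second after the job is handed in: Trays stacked at rest, each 52 +-4 mm above the one below, blue walls opposite, within 9 mm (x), 11 mm (y), 0.12 rad, level 0.05 rad. Brushes in bottom, scoops in middle tray, one to a compartment, flat (0.2 rad), along the rib (0.6 rad), centred within 30 mm, tip 12 mm or more to the blue side (z of brush1 in the frame of base_tray between -0.005 and 0.012 m and angle between each of brush1, brush2, scoop1, scoop2's own z axis and vertical below 0.2 rad and y of each of brush1_tip, brush2_tip in the frame of base_tray above 0.012 m and y of brush1 in the frame of base_tray between -0.03 and 0.03 m and angle between the x axis of each of brush1, brush2 and the y axis of base_tray, either way round below 0.6 rad and z of brush2 in the frame of base_tray between -0.005 and 0.012 m and y of brush2 in the frame of base_tray between -0.03 and 0.03 m and x of brush1 in the frame of base_tray between -0.075 and 0.075 m and x of brush2 in the frame of base_tray between -0.075 and 0.075 m and ((x of brush1 in the frame of base_tray above 0.01 m and x of brush2 in the frame of base_tray below -0.01 m) or (x of brush1 in the frame of base_tray below -0.01 m and x of brush2 in the frame of base_tray above 0.01 m)) and z of scoop1 in the frame of middle_tray between -0.005 and 0.012 m and y of each of scoop1_tip, scoop2_tip in the frame of middle_tray above 0.012 m and y of scoop1 in the frame of middle_tray between -0.03 and 0.03 m and angle between the x axis of each of scoop1, scoop2 and the y axis of middle_tray, either way round below 0.6 rad and z of scoop2 in the frame of middle_tray between -0.005 and 0.012 m and y of scoop2 in the frame of middle_tray between -0.03 and 0.03 m and x of scoop1 in the frame of middle_tray between -0.075 and 0.075 m and x of scoop2 in the frame of middle_tray between -0.075 and 0.075 m and ((x of scoop1 in the frame of middle_tray above 0.01 m and x of scoop2 in the frame of middle_tray below -0.01 m) or (x of scoop1 in the frame of middle_tray below -0.01 m and x of scoop2 in the frame of middle_tray above 0.01 m)) and z of middle_tray in the frame of base_tray between 0.048 and 0.056 m and x of middle_tray in the frame of base_tray between -0.009 and 0.009 m and y of middle_tray in the frame of base_tray between -0.011 and 0.011 m and y of middle_tray_mark in the frame of base_tray below -0.03 m and angle between the x axis of middle_tray and the x axis of base_tray, either way round below 0.12 rad and angle between each of middle_tray, top_tray, base_tray's own z axis and vertical below 0.05 rad and z of top_tray in the frame of middle_tray between 0.048 and 0.056 m and x of top_tray in the frame of middle_tray between -0.009 and 0.009 m and y of top_tray in the frame of middle_tray between -0.011 and 0.011 m and y of top_tray_mark in the frame of middle_tray below -0.03 m and angle between the x axis of top_tray and the x axis of middle_tray, either way round below 0.12 rad and linear speed of each of base_tray, middle_tray, top_tray below 0.02 m/s); the robot touches nothing.
It fails at once if the reagent_bottle is knocked over or shoved more than 40 mm (distance of reagent_bottle from where it was at the start of the episode above 0.04 m or angle between reagent_bottle's own z axis and vertical above 0.5 rad).
It fails at once if the amber_bottle is knocked over or shoved more than 40 mm (distance of amber_bottle from where it was at the start of the episode above 0.04 m or angle between amber_bottle's own z axis and vertical above 0.5 rad).
It fails at once if the beaker is knocked over or shoved more than 40 mm (distance of beaker from where it was at the start of the episode above 0.04 m or angle between beaker's own z axis and vertical above 0.5 rad).
It fails at once if the tip_box is knocked over or shoved more than 40 mm (distance of tip_box from where it was at the start of the episode above 0.04 m or angle between tip_box's own z axis and vertical above 0.5 rad).
It fails at once if the cream_jar is knocked over or shoved more than 40 mm (distance of cream_jar from where it was at the start of the episode above 0.04 m or angle between cream_jar's own z axis and vertical above 0.5 rad).
Of brush1, brush2, scoop1, scoop2 only 2 to 4 are there at a start; the rules pass over those that are not, and their reading is None.
At some moment in a run one of brush1, brush2, scoop1, scoop2 may be knocked a few centimetres aside while the robot is not near it.
It also fails if it takes over 210 s, if anything falls off the work surface, if the arm or the gripper's body presses on something with over 40 N, if the wrist force passes 120 N, or if a joint passes its speed limit or range.

## Working session

There is one attempt and no reset: what is moved stays moved. The work goes in short steps, Python scripts to look and compute and a tool call to move; the robot and the scene stay as the last step left them, time stands still between calls to the robot, and variables do not carry over. Pictures are saved under pics/ and viewed, at most 14 in all, crops included, and the job is handed in when it is done.

Besides the shell and the picture viewer there is one more tool, called after "Request:" in YAML: its name, and indented under it one key for each argument. drive_tool: Moves the arm, as the interface text tells. Shifts and turns lie within -1 to 1; 1 stands for 3 cm of shift or 0.1 rad of turn. Its arguments: {"type":"object","properties":{"commands":{"type":"array"},"fingers":{"type":"number"}},"required":["commands"]}

```bash
mkdir -p pics
python3 - <<'E'
from rig import *
import cv2
for n in ("top","scene"):
    im=read_camera(n); cv2.imwrite(f"pics/{n}0.png",im[:,:,::-1]); m=camera_model(n); print(n,m)
o=get_obs(); print(o['clock'],o['tcp_pos'],o['tool_rot'],o['opening'])
E
```

```text
top {'fx': 404.1275893526523, 'fy': 404.1275893526523, 'cx': 321.68676565588555, 'cy': 196.94898002469137, 'R': array([[-0.01434187, -0.99988949, -0.00391293],
       [-0.98635989,  0.01478936, -0.16393732],
       [ 0.16397707,  0.00150839, -0.986463  ]]), 't': array([0.04601106, 0.49072522, 1.24082346])}
scene {'fx': 510.0224482058348, 'fy': 510.0224482058348, 'cx': 305.5627028668954, 'cy': 194.59209580574637, 'R': array([[-0.67822492,  0.73484422,  0.00386324],
       [ 0.41672771,  0.38893855, -0.82162328],
       [-0.60526768, -0.55563547, -0.57001777]]), 't': array([ 0.28476041, -0.12820525,  1.83627327])}
0.1 [0.22338115 0.47485482 0.23081216] [[-9.04840566e-01  4.25749946e-01 -7.30270728e-04]
 [ 4.25750480e-01  9.04840169e-01 -8.93266017e-04]
 [ 2.80470330e-04 -1.11917644e-03 -9.99999334e-01]] 0.0852872501051116
```

View pics/top0.png

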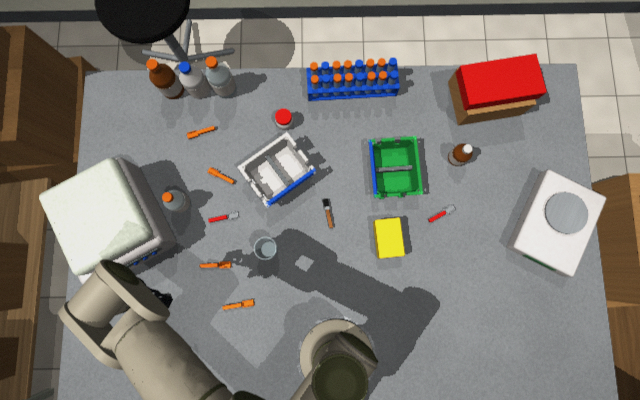

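View pics/scene0.png

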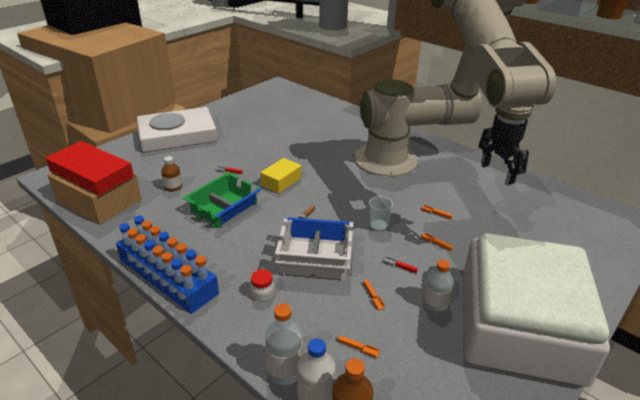

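```bash
cat > h.py <<'E'
from rig import *
import cv2, numpy as np
def ray(m,uv,z):
    uv=np.atleast_2d(np.asarray(uv,float)); R,t=m['R'],m['t']; C=-R.T@t
    d=np.c_[(uv[:,0]-m['cx'])/m['fx'],(uv[:,1]-m['cy'])/m['fy'],np.ones(len(uv))]@R
    return C+d*((z-C[2])/d[:,2])[:,None]
def proj(m,X):
    c=np.atleast_2d(X)@m['R'].T+m['t']; return np.c_[m['fx']*c[:,0]/c[:,2]+m['cx'],m['fy']*c[:,1]/c[:,2]+m['cy']]
def mask(im,col):
    h=cv2.cvtColor(im,cv2.COLOR_RGB2HSV); H,S,V=[h[...,i].astype(int) for i in range(3)]
    return {'green':(H>45)&(H<80)&(S>110)&(V>40),'blue':(H>100)&(H<125)&(S>130)&(V>60),'red':((H<4)|(H>174))&(S>150)&(V>70),
     'wood':(H>5)&(H<20)&(S>70)&(S<190)&(V>50)&(V<220),'white':(S<40)&(V>165),'orange':(H>=5)&(H<18)&(S>190)&(V>100)}[col].astype(np.uint8)
def blobs(mk,amin=20):
    n,l,s,c=cv2.connectedComponentsWithStats(mk); return [(s[i],c[i],np.argwhere(l==i)[:,::-1]) for i in range(1,n) if s[i,4]>=amin]
def rect(pts):
    c,(w,h),a=cv2.minAreaRect((pts[:,:2]*1000).astype(np.float32)); b=cv2.boxPoints((c,(w,h),a))
    if w<h: w,h,a=h,w,a+90
    return np.round([c[0],c[1],w,h,a],1),np.round(b)
def pca(p):
    c=p.mean(0); w,v=np.linalg.eigh(np.cov((p-c).T)); return c,v[:,1]
def st(): 
    o=get_obs(); print('t %.2f'%o['clock'],'tcp',o['tcp_pos'].round(4),'yaw(y-axis) %.2f'%np.degrees(np.arctan2(o['tool_rot'][1,1],o['tool_rot'][0,1])),'op %.4f'%o['opening'],'F',np.round(o['force'],1)); return o
E
python3 - <<'E'
from h import *
st()
im=cv2.imread('pics/top0.png')[:,:,::-1].copy(); m=camera_model('top')
for col,z in (('green',.056),('blue',.056),('red',.014),('wood',.014),('orange',.01)):
    for s,c,p in blobs(mask(im,col),15):
        if 180<c[0]<500 and 60<c[1]<330: print(col,s,'world',ray(m,c,z)[0,:2].round(3),rect(ray(m,p,z))[0])
w=camera_model('wrist'); print(w); 
o=get_obs(); C=-w['R'].T@w['t']; print('cam in tool',o['tool_rot'].T@(C-o['tcp_pos']), (w['R']@o['tool_rot']).round(3))
E
```

```text
t 0.10 tcp [0.2234 0.4749 0.2308] yaw(y-axis) 64.80 op 0.0853 F [ 0.9 -0.4  0.2]
green [ 372  136   51   63 2356] world [ 0.581 -0.204] [ 582.3 -197.7  194.   150.2    3.3]
blue [ 306   58   94   43 2069] world [ 0.868 -0.068] [880.9 -68.2 302.  131.7  92.7]
blue [178  61  13  13 119] world [0.932 0.488] [932.  487.   43.3  35.3  43.9]
blue [369 140   8  54 214] world [ 0.581 -0.124] [ 585.1 -124.4  173.2   13.6    3.3]
blue [267 168  49  38 286] world [0.522 0.135] [524.1 132.9 184.5  16.8 125.8]
red [275 109  17  16 215] world [0.771 0.165] [770.9 164.6  53.9  52.7  89.1]
red [429 211  17  11  69] world [ 0.428 -0.33 ] [ 427.9 -329.5   60.1   11.8  118.4]
red [209 215  18   7  67] world [0.431 0.374] [431.4 374.7  56.3  11.9 103.4]
wood [ 448   68   89   57 1400] world [ 0.793 -0.511] [ 851.2 -539.   277.   198.6   98.6]
wood [187 126  28   8  33] world [0.731 0.442] [731.3 439.8  92.1   6.5 102.3]
wood [452 144  10  19  34] world [ 0.635 -0.404] [ 636.6 -407.2   61.5   29.6  175.9]
wood [207 167  11  10  17] world [0.582 0.4  ] [580.8 399.   38.7  19.7  34. ]
wood [326 210   7  18
[... 1402 characters left out ...]
00 263  18   4  58] world [0.284 0.398] [285.2 399.8  54.    9.4  89.2]
orange [219 262  12   6  63] world [0.285 0.349] [284.5 349.3  35.2  15.6  89.2]
orange [223 299  31  10 128] world [0.162 0.297] [159.6 303.8  95.1  17.2 101.5]
{'fx': 317.06696509280283, 'fy': 317.06696509280283, 'cx': 322.26117200133655, 'cy': 199.1792179600754, 'R': array([[ 4.24780818e-01,  9.05296150e-01, -3.71130867e-04],
       [ 8.70009978e-01, -4.08110519e-01,  2.76637747e-01],
       [ 2.50287625e-01, -1.17833296e-01, -9.60974203e-01]]), 't': array([-0.52383163, -0.03772464,  0.37864773])}
cam in tool [ 0.06905202 -0.00103609 -0.14327976] [[ 0.001  1.    -0.001]
 [-0.961  0.001 -0.277]
 [-0.277  0.001  0.961]]
```

Request:
drive_tool:
  commands:
    - {"xyz":[0.26,-0.53,0.04],"yaw":-0.85}
    - {"xyz":[0.26,-0.53,0.04],"yaw":-0.85}
    - {"xyz":[0.26,-0.53,0.04],"yaw":-0.85}
    - {"xyz":[0.26,-0.53,0.04],"yaw":-0.85}
    - {"xyz":[0.26,-0.53,0.04],"yaw":-0.85}
    - {"xyz":[0.26,-0.53,0.04],"yaw":-0.85}
    - {"xyz":[0.26,-0.53,0.04],"yaw":-0.85}
    - {"xyz":[0.26,-0.53,0.04],"yaw":-0.85}
    - {"xyz":[0.26,-0.53,0.04],"yaw":-0.85}
    - {"xyz":[0.26,-0.53,0.04],"yaw":-0.85}
  fingers: 0

```text
clock: 0.93
tcp_pos: [0.3017, 0.3152, 0.2431]
tool_rot: [[-0.273, 0.962, -0.001], [0.962, 0.273, -0.0], [-0.0, -0.001, -1.0]]
force: [0.3, 0.7, -0.5]
opening: 0.0853
finger_force: 0.0
```

Request:
drive_tool:
  commands:
    - {"xyz":[0.26,-0.53,0.04],"yaw":-0.85}
    - {"xyz":[0.26,-0.53,0.04],"yaw":-0.85}
    - {"xyz":[0.26,-0.53,0.04],"yaw":-0.85}
    - {"xyz":[0.26,-0.53,0.04],"yaw":-0.85}
    - {"xyz":[0.26,-0.53,0.04],"yaw":-0.85}
    - {"xyz":[0.26,-0.53,0.04],"yaw":-0.85}
    - {"xyz":[0.26,-0.53,0.04],"yaw":-0.85}
    - {"xyz":[0.26,-0.53,0.04],"yaw":-0.85}
    - {"xyz":[0.26,-0.53,0.04],"yaw":-0.85}
    - {"xyz":[0.26,-0.53,0.04],"yaw":-0.85}

```text
clock: 1.77
tcp_pos: [0.3796, 0.1562, 0.2551]
tool_rot: [[0.542, 0.84, -0.001], [0.84, -0.542, 0.0], [-0.0, -0.0, -1.0]]
force: [-0.6, 0.1, -0.7]
opening: 0.0856
finger_force: 0.0
```

Request:
drive_tool:
  commands:
    - {"xyz":[0.26,-0.53,0.04],"yaw":-0.85}
    - {"xyz":[0.26,-0.53,0.04],"yaw":-0.85}
    - {"xyz":[0.26,-0.53,0.04],"yaw":-0.85}
    - {"xyz":[0.26,-0.53,0.04],"yaw":-0.85}
    - {"xyz":[0.26,-0.53,0.04],"yaw":-0.85}
    - {"xyz":[0.26,-0.53,0.04],"yaw":-0.85}
    - {"xyz":[0.26,-0.53,0.04],"yaw":-0.85}
    - {"xyz":[0.26,-0.53,0.04],"yaw":-0.85}
    - {"xyz":[0.26,-0.53,0.04],"yaw":-0.85}
    - {"xyz":[0,0,0],"yaw":-0.85}

```text
clock: 2.6
tcp_pos: [0.4506, 0.0118, 0.2658]
tool_rot: [[0.989, 0.145, -0.0], [0.145, -0.989, -0.001], [-0.0, 0.0, -1.0]]
force: [-0.1, -0.7, -0.3]
opening: 0.0854
finger_force: 0.0
```

Run:
```python
from h import *
st(); m=camera_model('wrist'); im=read_camera('wrist'); cv2.imwrite('pics/w1.png',im[:,:,::-1]); np.save('w1.npy',m,allow_pickle=True)
t=read_camera('top'); cv2.imwrite('pics/t1.png',t[:,:,::-1])
```

```text
t 2.60 tcp [0.4506 0.0118 0.2658] yaw(y-axis) -81.67 op 0.0854 F [-0.1 -0.7 -0.3]
```

View pics/w1.png

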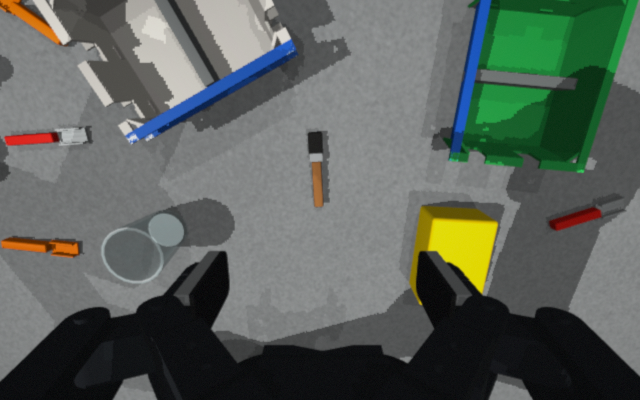

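The wrist view shows the brush (handle 318,185, bristles 316,142), the blue walls of both trays, and the scoops at (45,138) and (585,215).

Run:
```python
from h import *
m=np.load('w1.npy',allow_pickle=True).item(); im=cv2.imread('pics/w1.png')[:,:,::-1].copy()
for col,z in (('wood',.012),('blue',.056),('blue',.086),('red',.012)):
    for s,c,p in blobs(mask(im,col),60):
        r,b=rect(ray(m,p,z)); print(col,z,c.round(),r)
h=cv2.cvtColor(im,cv2.COLOR_RGB2HSV); k=(h[...,2]<45).astype(np.uint8); k[:125]=0;k[165:]=0;k[:,:300]=0;k[:,335:]=0
p=np.argwhere(k)[:,::-1]; print('bristle',ray(m,p,.01).mean(0))
t=cv2.imread('pics/t1.png')[:,:,::-1].copy(); mt=camera_model('top')
for s,c,p in blobs(mask(t,'wood'),25): 
    if 60<c[0]<600 and c[1]>70: print('top wood',s,ray(mt,c,.012)[0,:2])
cv2.imwrite('pics/t1v.png',cv2.resize(t[:,:,::-1],(800,500)))
```

```text
wood 0.012 [38. 25.] [566.6 350.3  61.   19.7  63.4]
wood 0.012 [317. 184.] [426.5  13.3  58.6  12.3  11.3]
wood 0.012 [ 40. 251.] [281.4 374.3 105.5  15.9  91.8]
blue 0.056 [470.  73.] [ 570.4 -126.   150.2   13.5    3.3]
blue 0.056 [218.  90.] [515.9 141.4 207.3  17.3 125.8]
blue 0.086 [470.  73.] [ 566.1 -113.6  137.4   12.4    3.3]
blue 0.086 [218.  90.] [516.3 131.2 189.7  15.8 125.8]
red 0.012 [ 31. 138.] [432.6 370.8  66.   11.7 102.4]
red 0.012 [576. 218.] [ 430.6 -331.8   64.1   17.5  118.2]
bristle [0.47948736 0.02360713 0.01      ]
top wood [146  65  23  24  40] [0.90878035 0.60370774]
top wood [ 448   68   89   57 1399] [ 0.79422694 -0.51190073]
top wood [186 126  29   8  34] [0.73154081 0.4443585 ]
top wood [452 144  10  19  35] [ 0.63358152 -0.40378542]
top wood [199 264  32   5  39] [0.27687626 0.37756268]
```

View pics/t1v.png

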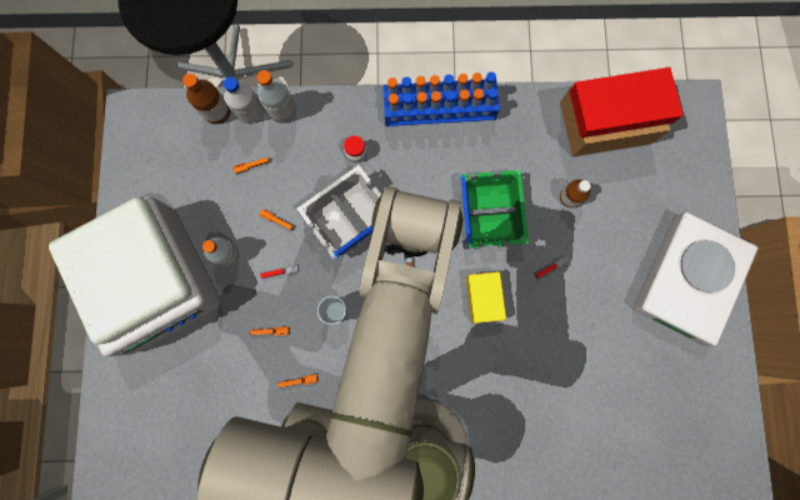

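Request:
drive_tool:
  commands:
    - {"xyz":[-0.1,0.03,-1],"yaw":0.1}
    - {"xyz":[-0.1,0.03,-1],"yaw":0.1}
    - {"xyz":[-0.1,0.03,-1],"yaw":0.1}
    - {"xyz":[-0.1,0.03,-1],"yaw":0.1}
    - {"xyz":[-0.08,0,-1],"yaw":0.1}
    - {"xyz":[0,0,-1],"yaw":0}
    - {"xyz":[0,0,-1],"yaw":0}
    - {"xyz":[0,0,-1],"yaw":0}
    - {"xyz":[0,0,-0.5],"yaw":0}
    - {"xyz":[0,0,-0.2],"yaw":0}

```text
clock: 3.53
tcp_pos: [0.4338, 0.0183, 0.003]
tool_rot: [[0.979, 0.204, -0.004], [0.204, -0.979, 0.001], [-0.004, -0.002, -1.0]]
force: [-0.4, 0.1, -0.7]
opening: 0.0853
finger_force: 0.0
```

Request:
drive_tool:
  commands:
    - {"xyz":[0,0,0],"yaw":0}
    - {"xyz":[0,0,0],"yaw":0}
    - {"xyz":[0,0,0],"yaw":0}
    - {"xyz":[0,0,0],"yaw":0}
    - {"xyz":[0,0,0],"yaw":0}
    - {"xyz":[0,0,0],"yaw":0}
    - {"xyz":[0,0,0],"yaw":0}
    - {"xyz":[0,0,0],"yaw":0}
    - {"xyz":[0,0,0],"yaw":0}
    - {"xyz":[0,0,0],"yaw":0}
  fingers: 1

```text
clock: 4.37
tcp_pos: [0.4357, 0.0175, 0.0058]
tool_rot: [[0.98, 0.201, 0.001], [0.201, -0.98, -0.0], [0.001, 0.0, -1.0]]
force: [-1.5, 0.7, 9.0]
opening: 0.0099
finger_force: 59.0
```

Request:
drive_tool:
  commands:
    - {"xyz":[0,0,0.5],"yaw":0}
    - {"xyz":[0,0,1],"yaw":0}
    - {"xyz":[0,0,1],"yaw":0}
    - {"xyz":[0,0,1],"yaw":0}
    - {"xyz":[0,0,1],"yaw":0.9}
    - {"xyz":[0.3,-0.5,1],"yaw":0.9}
    - {"xyz":[0.3,-0.5,0.8],"yaw":0.9}
    - {"xyz":[0.3,-0.5,0.7],"yaw":0.9}
    - {"xyz":[0.3,-0.5,0.6],"yaw":0.9}
    - {"xyz":[0.3,-0.5,0.6],"yaw":0.9}

```text
clock: 5.2
tcp_pos: [0.4805, -0.0581, 0.2525]
tool_rot: [[0.734, 0.679, 0.001], [0.679, -0.734, -0.0], [0.0, 0.001, -1.0]]
force: [-0.4, -0.2, -0.1]
opening: 0.0098
finger_force: 59.0
```

Request:
drive_tool:
  commands:
    - {"xyz":[0.4,-0.5,0],"yaw":0.9}
    - {"xyz":[0.4,-0.5,0],"yaw":0.9}
    - {"xyz":[0.4,-0.5,0],"yaw":0.9}
    - {"xyz":[0.4,-0.5,0],"yaw":0.9}
    - {"xyz":[0.4,-0.5,0],"yaw":0.9}
    - {"xyz":[0.4,-0.5,0],"yaw":0.9}
    - {"xyz":[0.4,-0.5,0],"yaw":0.9}
    - {"xyz":[0.4,-0.5,0],"yaw":0.9}
    - {"xyz":[0.1,-0.3,0],"yaw":0.9}
    - {"xyz":[0,0,0],"yaw":0.76}

```text
clock: 6.03
tcp_pos: [0.5796, -0.1882, 0.2504]
tool_rot: [[-0.06, 0.998, -0.001], [0.998, 0.06, 0.0], [0.0, -0.001, -1.0]]
force: [-0.9, 0.7, -0.7]
opening: 0.0099
finger_force: 59.0
```

Run:
```python
from h import *
st(); m=camera_model('wrist'); im=read_camera('wrist'); cv2.imwrite('pics/w2.png',im[:,:,::-1]); np.save('w2.npy',m,allow_pickle=True)
g=cv2.bitwise_or(mask(im,'green'),mask(im,'blue'))
b=max(blobs(g),key=lambda b:b[0][4]); print(b[0]); r,bx=rect(ray(m,b[2],.056)); print(r,bx.tolist())
bb=max(blobs(mask(im,'blue')),key=lambda b:b[0][4]); print(rect(ray(m,bb[2],.056)))
```

```text
t 6.03 tcp [ 0.5796 -0.1882  0.2504] yaw(y-axis) 3.45 op 0.0099 F [-0.9  0.7 -0.7]
[  234   111   185   139 18612]
[ 584.8 -199.1  190.6  154.3    3.5] [[485.0, -128.0], [494.0, -282.0], [685.0, -270.0], [675.0, -116.0]]
(array([ 869.4, -117.7,  227.5,  133.1,   93.5]), array([[ 796.,   -8.],
       [ 810., -235.],
       [ 943., -227.],
       [ 929.,   -0.]], dtype=float32))
```

View pics/w2.png

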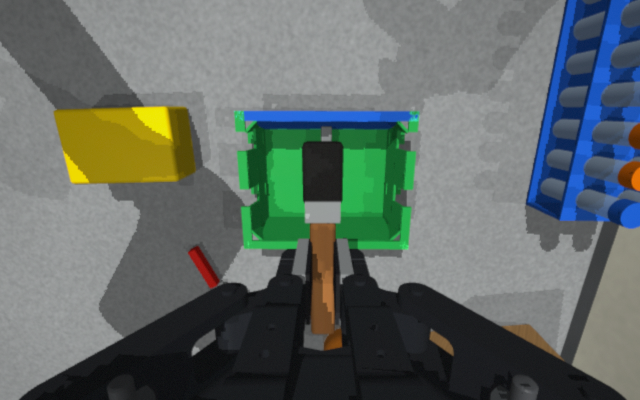

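Request:
drive_tool:
  commands:
    - {"xyz":[-0.3,-0.2,-0.5],"yaw":0}
    - {"xyz":[-0.4,-0.2,-0.8],"yaw":0}
    - {"xyz":[-0.4,-0.3,-0.8],"yaw":0}
    - {"xyz":[-0.02,-0.01,-1],"yaw":0}
    - {"xyz":[0,0,-1],"yaw":0}
    - {"xyz":[0,0,-1],"yaw":0}
    - {"xyz":[0,0,-1],"yaw":0}
    - {"xyz":[0,0,-1],"yaw":0}
    - {"xyz":[0,0,-0.6],"yaw":0}
    - {"xyz":[0,0,-0.3],"yaw":0}

```text
clock: 6.92
tcp_pos: [0.5444, -0.2068, 0.0086]
tool_rot: [[-0.056, 0.998, -0.004], [0.998, 0.056, 0.002], [0.003, -0.004, -1.0]]
force: [-6.0, 5.9, 57.3]
opening: 0.01
finger_force: 67.8
```

Request:
drive_tool:
  commands:
    - {"xyz":[0,0,0],"yaw":0}
    - {"xyz":[0,0,0],"yaw":0}
    - {"xyz":[0,0,0],"yaw":0}
    - {"xyz":[0,0,0],"yaw":0}
    - {"xyz":[0,0,0],"yaw":0}
    - {"xyz":[0,0,0.3],"yaw":0}
    - {"xyz":[0,0,1],"yaw":0}
    - {"xyz":[0,0,1],"yaw":0}
    - {"xyz":[0,0,1],"yaw":0}
    - {"xyz":[0,0,1],"yaw":0}
  fingers: 0.68

```text
clock: 7.75
tcp_pos: [0.5456, -0.2077, 0.1425]
tool_rot: [[-0.057, 0.998, 0.001], [0.998, 0.057, -0.0], [-0.0, 0.001, -1.0]]
force: [-0.3, 0.0, 0.4]
opening: 0.0272
finger_force: 0.0
```

Request:
drive_tool:
  commands:
    - {"xyz":[0,0,1],"yaw":0}
    - {"xyz":[0,0.2,1],"yaw":0}
    - {"xyz":[0,0.5,1],"yaw":-0.5}
    - {"xyz":[0.1,0.9,0.8],"yaw":-0.7}
    - {"xyz":[0.1,0.9,0.4],"yaw":-0.7}
    - {"xyz":[0.1,0.9,0],"yaw":-0.7}
    - {"xyz":[0.1,0.9,0],"yaw":-0.7}
    - {"xyz":[0.1,0.9,0],"yaw":-0.7}
    - {"xyz":[0.1,0.9,0],"yaw":-0.7}
    - {"xyz":[0.1,0.9,0],"yaw":-0.7}
  fingers: 0

```text
clock: 8.58
tcp_pos: [0.5665, 0.0036, 0.2671]
tool_rot: [[0.468, 0.884, 0.001], [0.884, -0.468, -0.0], [0.0, 0.001, -1.0]]
force: [0.7, 1.0, 0.7]
opening: 0.0855
finger_force: 0.0
```

Request:
drive_tool:
  commands:
    - {"xyz":[0.1,0.9,0],"yaw":-0.7}
    - {"xyz":[0.1,0.9,0],"yaw":-0.7}
    - {"xyz":[0.1,0.9,0],"yaw":-0.7}
    - {"xyz":[0.1,0.9,0],"yaw":-0.7}
    - {"xyz":[0,0.9,0],"yaw":-0.7}
    - {"xyz":[0,0.9,0],"yaw":-0.7}
    - {"xyz":[0,0.3,0],"yaw":-0.4}
    - {"xyz":[0,0,0],"yaw":0}
    - {"xyz":[0,0,0],"yaw":0}
    - {"xyz":[0,0,0],"yaw":0}

```text
clock: 9.42
tcp_pos: [0.5788, 0.1724, 0.2665]
tool_rot: [[0.809, 0.588, 0.0], [0.588, -0.809, -0.0], [0.0, 0.0, -1.0]]
force: [0.4, -0.7, 0.2]
opening: 0.0855
finger_force: 0.0
```

Run:
```python
from h import *
st(); m=camera_model('wrist'); im=read_camera('wrist'); np.save('w3.npy',m,allow_pickle=True)
t=read_camera('top'); cv2.imwrite('pics/w3.png',np.hstack([im[:,:,::-1],cv2.resize(t[100:250,340:450,::-1],(160,400)) ])); cv2.imwrite('pics/t3.png',t[:,:,::-1])
h=cv2.cvtColor(im,cv2.COLOR_RGB2HSV)
bb=[b for b in blobs(mask(im,'blue'),150)]
for b in bb: print('blue',b[0],rect(ray(m,b[2],.086))[0])
```

```text
t 9.42 tcp [0.5788 0.1724 0.2665] yaw(y-axis) -54.00 op 0.0855 F [ 0.4 -0.7  0.2]
blue [ 515    0  125  141 6714] [832.6  22.2 169.7  75.   92.7]
blue [ 240  214  156   33 4326] [529.4 141.  171.7  37.4 126. ]
blue [507 248  58  64 637] [625.9 -95.2  92.7  11.2   3.7]
```

View pics/w3.png

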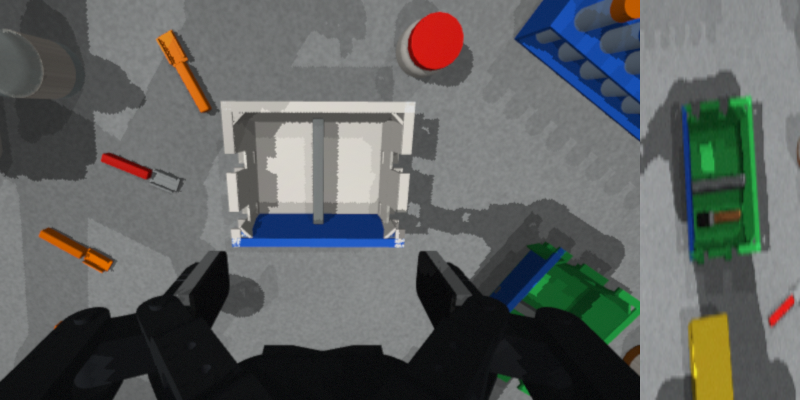

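Run:
```python
from h import *
m=np.load('w3.npy',allow_pickle=True).item(); im=cv2.imread('pics/w3.png')[:,:640,::-1].copy()
w=cv2.bitwise_or(mask(im,'white'),mask(im,'blue')); w[:95]=0;w[260:]=0;w[:,:215]=0;w[:,425:]=0
b=max(blobs(w),key=lambda b:b[0][4]); print(b[0],b[2].max(0)); r,bx=rect(ray(m,b[2],.086)); print(r,bx.tolist())
X=ray(m,[[221,102],[415,102],[405,247],[232,247]],.086)*1000; print(X.round(1)[:,:2],np.linalg.norm(np.roll(X,-1,0)-X,axis=1),X.mean(0))
# rib ends at z .060
print(ray(m,[[318.5,119],[318,223]],.06))
```

```text
[ 231  214  174   34 4606] [404 247]
[529.6 140.6 190.6  38.5 125.6] [[458.0, 207.0], [569.0, 52.0], [601.0, 74.0], [490.0, 229.0]]
[[582.7 295.5]
 [694.2 142.4]
 [570.5  50.7]
 [457.5 206. ]] [189.46480831 153.97795322 192.07159034 153.92403008] [576.25151899 173.63806683  86.        ]
[[0.62488897 0.20887416 0.06      ]
 [0.52867251 0.14002328 0.06      ]]
```

Request:
drive_tool:
  commands:
    - {"xyz":[-0.05,0.02,-0.8],"yaw":0}
    - {"xyz":[-0.03,0.02,-1],"yaw":0}
    - {"xyz":[0,0,-1],"yaw":0}
    - {"xyz":[0,0,-1],"yaw":0}
    - {"xyz":[0,0,-1],"yaw":0}
    - {"xyz":[0,0,-1],"yaw":0}
    - {"xyz":[0,0,-0.8],"yaw":0}
    - {"xyz":[0,0,-0.5],"yaw":0}
    - {"xyz":[0,0,-0.3],"yaw":0}
    - {"xyz":[0,0,-0.15],"yaw":0}

```text
clock: 10.35
tcp_pos: [0.5761, 0.1738, 0.0387]
tool_rot: [[0.81, 0.587, -0.001], [0.587, -0.81, -0.0], [-0.001, -0.001, -1.0]]
force: [0.6, 0.7, 0.5]
opening: 0.0855
finger_force: 0.0
```

Request:
drive_tool:
  commands:
    - {"xyz":[0,0,0],"yaw":0}
    - {"xyz":[0,0,0],"yaw":0}
    - {"xyz":[0,0,0],"yaw":0}
    - {"xyz":[0,0,0],"yaw":0}
    - {"xyz":[0,0,0],"yaw":0}
    - {"xyz":[0,0,0],"yaw":0}
    - {"xyz":[0,0,0],"yaw":0}
    - {"xyz":[0,0,0],"yaw":0}
    - {"xyz":[0,0,0],"yaw":0}
    - {"xyz":[0,0,0],"yaw":0}
  fingers: 1

```text
clock: 11.18
tcp_pos: [0.5764, 0.1748, 0.0402]
tool_rot: [[0.809, 0.587, 0.001], [0.587, -0.809, 0.0], [0.001, -0.0, -1.0]]
force: [-2.5, 2.4, 6.0]
opening: 0.0108
finger_force: 59.4
```

Request:
drive_tool:
  commands:
    - {"xyz":[0,0,0.2],"yaw":0}
    - {"xyz":[0,0,0.4],"yaw":0}
    - {"xyz":[0,0,0.6],"yaw":0}
    - {"xyz":[0,0,0.8],"yaw":0}
    - {"xyz":[0,0,0.8],"yaw":0}
    - {"xyz":[0,0,0.8],"yaw":0}
    - {"xyz":[0,0,0.8],"yaw":0}
    - {"xyz":[0,0,0.8],"yaw":0}
    - {"xyz":[0,0,0.4],"yaw":0}
    - {"xyz":[0,0,0.2],"yaw":0}

```text
clock: 12.02
tcp_pos: [0.5768, 0.1744, 0.2165]
tool_rot: [[0.809, 0.587, 0.004], [0.587, -0.809, 0.0], [0.003, 0.002, -1.0]]
force: [-0.1, 0.0, -2.7]
opening: 0.0108
finger_force: 58.6
```

Run:
```python
from h import *
st(); m=camera_model('wrist'); im=read_camera('wrist'); np.save('w4.npy',m,allow_pickle=True); t=read_camera('scene')
cv2.imwrite('pics/w4.png',im[:,:,::-1]); cv2.imwrite('pics/w4v.png',np.vstack([cv2.resize(im[:,:,::-1],(480,300)),cv2.resize(t[100:300,150:470,::-1],(480,300))]))
```

```text
t 12.02 tcp [0.5768 0.1744 0.2165] yaw(y-axis) -54.03 op 0.0108 F [-0.1  0.  -2.7]
```

View pics/w4v.png

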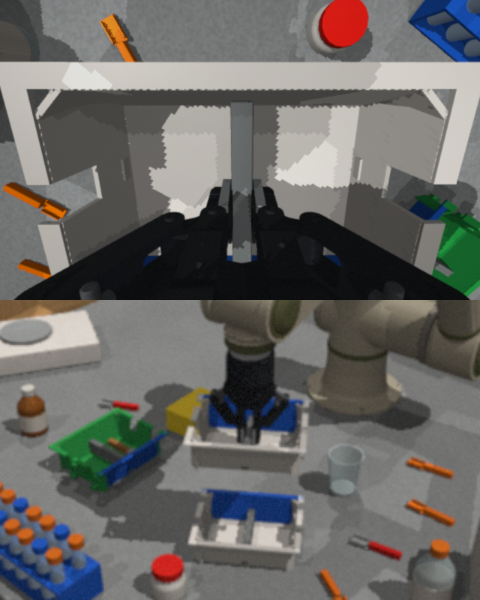

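Request:
drive_tool:
  commands:
    - {"xyz":[0,-0.3,0],"yaw":0.2}
    - {"xyz":[0.02,-0.6,0],"yaw":0.5}
    - {"xyz":[0.02,-0.8,0],"yaw":0.6}
    - {"xyz":[0.02,-0.8,0],"yaw":0.7}
    - {"xyz":[0.02,-0.8,0],"yaw":0.7}
    - {"xyz":[0.02,-0.8,0],"yaw":0.7}
    - {"xyz":[0.02,-0.8,0],"yaw":0.7}
    - {"xyz":[0.02,-0.8,0],"yaw":0.7}
    - {"xyz":[0.02,-0.8,0],"yaw":0.7}
    - {"xyz":[0.02,-0.8,0],"yaw":0.7}

```text
clock: 12.95
tcp_pos: [0.5811, -0.0456, 0.2122]
tool_rot: [[0.314, 0.949, -0.003], [0.949, -0.314, 0.001], [-0.0, -0.003, -1.0]]
force: [0.0, -0.3, -2.1]
opening: 0.0107
finger_force: 58.6
```

Request:
drive_tool:
  commands:
    - {"xyz":[0.02,-0.8,0],"yaw":0.7}
    - {"xyz":[0.02,-0.8,0],"yaw":0.7}
    - {"xyz":[0.02,-0.8,0],"yaw":0.7}
    - {"xyz":[0.02,-0.8,0],"yaw":0.7}
    - {"xyz":[0.02,-0.8,0],"yaw":0.6}
    - {"xyz":[0,-0.6,0],"yaw":0.3}
    - {"xyz":[0,-0.3,0],"yaw":0.1}
    - {"xyz":[0,0,0],"yaw":0}
    - {"xyz":[0,0,0],"yaw":0}
    - {"xyz":[0,0,0],"yaw":0}

```text
clock: 13.78
tcp_pos: [0.5847, -0.1903, 0.2133]
tool_rot: [[-0.057, 0.998, -0.001], [0.998, 0.057, 0.001], [0.001, -0.001, -1.0]]
force: [0.7, 0.0, -2.3]
opening: 0.0108
finger_force: 58.6
```

Run:
```python
from h import *
st(); mt=camera_model('top')
for f in ('top0','t3'):
    t=cv2.imread(f'pics/{f}.png')[:,:,::-1].copy()
    b=[b for b in blobs(cv2.bitwise_or(mask(t,'green'),mask(t,'blue')),500) if 360<b[1][0]<430 and b[1][1]>120][0]; print(f,rect(ray(mt,b[2],.056))[0])
```

```text
t 13.78 tcp [ 0.5847 -0.1903  0.2133] yaw(y-axis) 3.28 op 0.0108 F [ 0.7  0.  -2.3]
top0 [ 582.2 -195.3  193.9  155.     3.3]
t3 [ 582.3 -195.   196.2  155.6    3.5]
```

Request:
drive_tool:
  commands:
    - {"xyz":[0,-0.15,-0.4],"yaw":0.04}
    - {"xyz":[0,-0.12,-0.7],"yaw":0}
    - {"xyz":[0,0,-0.8],"yaw":0}
    - {"xyz":[0,0,-0.8],"yaw":0}
    - {"xyz":[0,0,-0.7],"yaw":0}
    - {"xyz":[0,0,-0.6],"yaw":0}
    - {"xyz":[0,0,-0.4],"yaw":0}
    - {"xyz":[0,0,-0.3],"yaw":0}
    - {"xyz":[0,0,-0.2],"yaw":0}
    - {"xyz":[0,0,-0.06],"yaw":0}

```text
clock: 14.62
tcp_pos: [0.5847, -0.1994, 0.0642]
tool_rot: [[-0.061, 0.998, -0.001], [0.998, 0.061, 0.0], [0.0, -0.0, -1.0]]
force: [-0.5, 0.1, -2.9]
opening: 0.0109
finger_force: 58.6
```

Request:
drive_tool:
  commands:
    - {"xyz":[0,0,0],"yaw":0}
    - {"xyz":[0,0,0],"yaw":0}
    - {"xyz":[0,0,-0.04],"yaw":0}
    - {"xyz":[0,0,-0.03],"yaw":0}
    - {"xyz":[0,0,-0.02],"yaw":0}
    - {"xyz":[0,0,0],"yaw":0}
    - {"xyz":[0,0,0],"yaw":0}
    - {"xyz":[0,0,0],"yaw":0}
    - {"xyz":[0,0,0],"yaw":0}
    - {"xyz":[0,0,0],"yaw":0}

```text
clock: 15.45
tcp_pos: [0.5848, -0.1997, 0.0623]
tool_rot: [[-0.061, 0.998, 0.0], [0.998, 0.061, -0.0], [-0.0, 0.0, -1.0]]
force: [-1.1, 0.4, -0.1]
opening: 0.0104
finger_force: 58.9
```

Request:
drive_tool:
  commands:
    - {"xyz":[0,0,0],"yaw":0}
    - {"xyz":[0,0,0],"yaw":0}
    - {"xyz":[0,0,0],"yaw":0}
    - {"xyz":[0,0,0],"yaw":0}
    - {"xyz":[0,0,0],"yaw":0}
    - {"xyz":[0,0,0.4],"yaw":0}
    - {"xyz":[0,0,1],"yaw":0}
    - {"xyz":[0,0,1],"yaw":0}
    - {"xyz":[0,0,1],"yaw":0}
    - {"xyz":[0,0,1],"yaw":0}
  fingers: 0.3

```text
clock: 16.28
tcp_pos: [0.5846, -0.1995, 0.1967]
tool_rot: [[-0.061, 0.998, 0.001], [0.998, 0.061, -0.0], [-0.0, 0.001, -1.0]]
force: [0.0, -0.5, 0.9]
opening: 0.0601
finger_force: 0.0
```

Request:
drive_tool:
  commands:
    - {"xyz":[0,0,1],"yaw":0}
    - {"xyz":[0,0,1],"yaw":0}
    - {"xyz":[0,0,0.5],"yaw":0}
    - {"xyz":[0,0,0],"yaw":0}
    - {"xyz":[0,0,0],"yaw":0}
    - {"xyz":[0,0,0],"yaw":0}
    - {"xyz":[0,0,0],"yaw":0}
    - {"xyz":[0,0,0],"yaw":0}
    - {"xyz":[0,0,0],"yaw":0}
    - {"xyz":[0,0,0],"yaw":0}
  fingers: 0

```text
clock: 17.12
tcp_pos: [0.5847, -0.1996, 0.2687]
tool_rot: [[-0.061, 0.998, -0.001], [0.998, 0.061, 0.0], [0.0, -0.001, -1.0]]
force: [0.6, 0.3, -0.4]
opening: 0.0855
finger_force: 0.0
```

Run:
```python
from h import *
st(); m=camera_model('wrist'); im=read_camera('wrist'); np.save('w5.npy',m,allow_pickle=True); t=read_camera('top'); s=read_camera('scene')
cv2.imwrite('pics/w5.png',im[:,:,::-1]); cv2.imwrite('pics/t5.png',t[:,:,::-1]); cv2.imwrite('pics/w5v.png',np.vstack([im[:,:,::-1],cv2.resize(s[150:250,150:310,::-1],(320,200))[:,np.r_[0:320,0:320]]]))
mt=camera_model('top')
for n,x,mm in (('w',im,m),('t',t,mt)):
    for s,c,p in blobs(mask(x,'red'),30): print(n,c,rect(ray(mm,p,.012))[0])
```

```text
t 17.12 tcp [ 0.5847 -0.1996  0.2687] yaw(y-axis) 3.50 op 0.0855 F [ 0.6  0.3 -0.4]
w [198.84705882 244.52156863] [ 424.6 -321.6   34.4   16.7  118.4]
w [508.97867001 388.99749059] [ 907.3 -534.5   70.8   49.5    3.5]
t [501.36325267  80.64772088] [ 885.9 -574.4  288.5  158.4   98.5]
t [282.99534884 116.37674419] [771.7 164.8  54.   52.8  89.1]
t [436.97014925 215.95522388] [ 428.6 -330.8   58.5   11.6  118.9]
t [217.50746269 218.29850746] [431.6 375.2  56.4  11.9 103.4]
```

View pics/w5v.png

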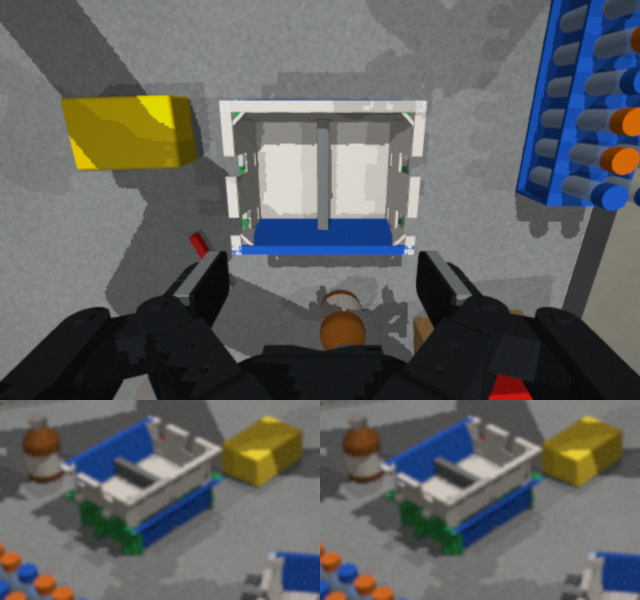

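Request:
drive_tool:
  commands:
    - {"xyz":[-0.6,-0.5,0],"yaw":0.55}
    - {"xyz":[-0.6,-0.6,0],"yaw":0.55}
    - {"xyz":[-0.6,-0.6,-0.2],"yaw":0.55}
    - {"xyz":[-0.6,-0.6,-0.2],"yaw":0.55}
    - {"xyz":[-0.6,-0.6,-0.2],"yaw":0.55}
    - {"xyz":[-0.6,-0.6,-0.2],"yaw":0.55}
    - {"xyz":[-0.6,-0.6,-0.2],"yaw":0.55}
    - {"xyz":[-0.6,-0.6,-0.2],"yaw":0.55}
    - {"xyz":[-0.2,0,-0.1],"yaw":0}
    - {"xyz":[0,0,0],"yaw":0}

```text
clock: 18.1
tcp_pos: [0.4335, -0.341, 0.2295]
tool_rot: [[-0.478, 0.878, -0.001], [0.878, 0.478, 0.001], [0.001, -0.0, -1.0]]
force: [0.5, 0.4, -0.3]
opening: 0.0852
finger_force: 0.0
```

```bash
cat > sc.py <<'E'
from h import *
import sys
o=st(); m=camera_model('wrist'); im=read_camera('wrist'); cv2.imwrite('pics/%s.png'%sys.argv[1],im[:,:,::-1])
for s,c,p in blobs(mask(im,'red'),60):
    X=ray(m,p,.013); print(c.round(),rect(X)[0], (X.mean(0)-o['tcp_pos']).round(4))
E
python3 sc.py w6
python3 - <<'E'
from h import *
m=np.load('w5.npy',allow_pickle=True).item()
X=ray(m,[[219,100],[427,100],[413.5,254],[231,254]],.108)*1000; print(X.round(1)[:,:2],np.linalg.norm(np.roll(X,-1,0)-X,axis=1),X.mean(0))
E
```

```text
t 18.10 tcp [ 0.4335 -0.341   0.2295] yaw(y-axis) 28.54 op 0.0852 F [ 0.5  0.4 -0.3]
[322. 162.] [ 428.8 -334.    58.7   10.5  118.6] [-0.0049  0.0074 -0.2165]
[[ 486.3 -129.6]
 [ 676.3 -117.8]
 [ 685.7 -271.8]
 [ 494.6 -283.7]] [190.3787193  154.28519202 191.50428659 154.26685007] [ 585.73892575 -200.75404799  108.        ]
```

View pics/w6.png

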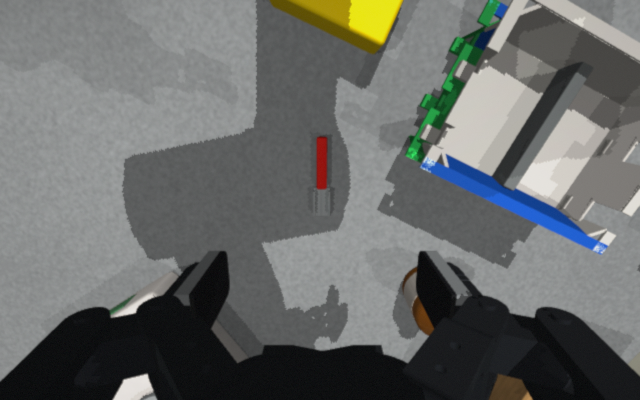

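Request:
drive_tool:
  commands:
    - {"xyz":[0,-0.06,-0.8],"yaw":0}
    - {"xyz":[0,0,-1],"yaw":0}
    - {"xyz":[0,0,-1],"yaw":0}
    - {"xyz":[0,0,-1],"yaw":0}
    - {"xyz":[0,0,-1],"yaw":0}
    - {"xyz":[0,0,-1],"yaw":0}
    - {"xyz":[0,0,-0.8],"yaw":0}
    - {"xyz":[0,0,-0.5],"yaw":0}
    - {"xyz":[0,0,-0.25],"yaw":0}
    - {"xyz":[0,0,-0.1],"yaw":0}

```text
clock: 18.98
tcp_pos: [0.4354, -0.3417, 0.0059]
tool_rot: [[-0.481, 0.877, -0.001], [0.877, 0.481, 0.001], [0.001, -0.0, -1.0]]
force: [1.4, -0.1, -1.2]
opening: 0.0851
finger_force: 0.0
```

Request:
drive_tool:
  commands:
    - {"xyz":[0,0,0],"yaw":0}
    - {"xyz":[0,0,0],"yaw":0}
    - {"xyz":[0,0,0],"yaw":0}
    - {"xyz":[0,0,0],"yaw":0}
    - {"xyz":[0,0,0],"yaw":0}
    - {"xyz":[0,0,0],"yaw":0}
    - {"xyz":[0,0,0],"yaw":0}
    - {"xyz":[0,0,0],"yaw":0}
    - {"xyz":[0,0,0],"yaw":0}
    - {"xyz":[0,0,0],"yaw":0}
  fingers: 1

```text
clock: 19.82
tcp_pos: [0.4349, -0.3427, 0.0072]
tool_rot: [[-0.48, 0.877, 0.0], [0.877, 0.48, -0.001], [-0.001, 0.0, -1.0]]
force: [-1.4, 1.6, 5.6]
opening: 0.0099
finger_force: 59.9
```

Request:
drive_tool:
  commands:
    - {"xyz":[0,0,0.4],"yaw":0}
    - {"xyz":[0,0,0.9],"yaw":0}
    - {"xyz":[0,0,1],"yaw":0}
    - {"xyz":[0,0,1],"yaw":0}
    - {"xyz":[0,0,1],"yaw":-0.3}
    - {"xyz":[0.2,0.2,1],"yaw":-0.5}
    - {"xyz":[0.4,0.5,0.8],"yaw":-0.6}
    - {"xyz":[0.5,0.7,0],"yaw":-0.6}
    - {"xyz":[0.5,0.7,0],"yaw":-0.6}
    - {"xyz":[0.5,0.7,0],"yaw":-0.6}

```text
clock: 20.65
tcp_pos: [0.4982, -0.2575, 0.1908]
tool_rot: [[-0.177, 0.984, 0.001], [0.984, 0.177, -0.001], [-0.001, 0.001, -1.0]]
force: [0.2, -0.9, -1.4]
opening: 0.01
finger_force: 59.2
```

Request:
drive_tool:
  commands:
    - {"xyz":[0.5,0.7,0],"yaw":-0.6}
    - {"xyz":[0.5,0.7,0],"yaw":-0.58}
    - {"xyz":[0.4,0.5,0],"yaw":0}
    - {"xyz":[0.2,0.22,0],"yaw":0}
    - {"xyz":[0,0,0],"yaw":0}
    - {"xyz":[0,0,0],"yaw":0}
    - {"xyz":[0,0,-0.4],"yaw":0}
    - {"xyz":[0,0,-0.8],"yaw":0}
    - {"xyz":[0,0,-0.8],"yaw":0}
    - {"xyz":[0,0,-0.6],"yaw":0}

```text
clock: 21.48
tcp_pos: [0.5444, -0.1959, 0.11]
tool_rot: [[-0.062, 0.998, -0.001], [0.998, 0.062, 0.001], [0.001, -0.001, -1.0]]
force: [-0.6, 0.2, -0.1]
opening: 0.0094
finger_force: 59.2
```

Need dx +1 mm, dz −46.5 mm (−1.55).

Request:
drive_tool:
  commands:
    - {"xyz":[0.04,0.02,-0.4],"yaw":0}
    - {"xyz":[0,0,-0.4],"yaw":0}
    - {"xyz":[0,0,-0.3],"yaw":0}
    - {"xyz":[0,0,-0.2],"yaw":0}
    - {"xyz":[0,0,-0.1],"yaw":0}
    - {"xyz":[0,0,-0.05],"yaw":0}
    - {"xyz":[0,0,-0.05],"yaw":0}
    - {"xyz":[0,0,0],"yaw":0}
    - {"xyz":[0,0,0],"yaw":0}
    - {"xyz":[0,0,0],"yaw":0}

```text
clock: 22.32
tcp_pos: [0.5471, -0.1943, 0.067]
tool_rot: [[-0.063, 0.998, 0.001], [0.998, 0.063, -0.0], [-0.0, 0.001, -1.0]]
force: [0.2, 0.1, -0.5]
opening: 0.0101
finger_force: 59.2
```

Request:
drive_tool:
  commands:
    - {"xyz":[0,0,0],"yaw":0}
    - {"xyz":[0,0,0],"yaw":0}
    - {"xyz":[0,0,0],"yaw":0}
    - {"xyz":[0,0,0],"yaw":0}
    - {"xyz":[0,0,0],"yaw":0}
    - {"xyz":[0,0,0.3],"yaw":0}
    - {"xyz":[0,0,0.8],"yaw":0}
    - {"xyz":[0,0,1],"yaw":0}
    - {"xyz":[0,0,1],"yaw":0}
    - {"xyz":[0,0,1],"yaw":0}
  fingers: 0.68

```text
clock: 23.15
tcp_pos: [0.5468, -0.1942, 0.1918]
tool_rot: [[-0.063, 0.998, 0.0], [0.998, 0.063, -0.0], [-0.0, 0.0, -1.0]]
force: [1.5, -0.7, -0.2]
opening: 0.0275
finger_force: 0.0
```

Request:
drive_tool:
  commands:
    - {"xyz":[0,0.2,0.5],"yaw":0}
    - {"xyz":[-0.1,0.5,0.6],"yaw":0.1}
    - {"xyz":[-0.2,0.9,0.2],"yaw":0.1}
    - {"xyz":[-0.2,1,0],"yaw":0.1}
    - {"xyz":[-0.2,1,0],"yaw":0.1}
    - {"xyz":[-0.2,1,0],"yaw":0.1}
    - {"xyz":[-0.2,1,0],"yaw":0.1}
    - {"xyz":[-0.2,1,0],"yaw":0.1}
    - {"xyz":[-0.2,1,0],"yaw":0.1}
    - {"xyz":[-0.2,1,0],"yaw":0.1}
  fingers: 0

```text
clock: 23.98
tcp_pos: [0.4954, 0.0651, 0.2294]
tool_rot: [[-0.153, 0.988, 0.001], [0.988, 0.153, -0.0], [-0.0, 0.001, -1.0]]
force: [0.4, -0.4, -0.0]
opening: 0.0857
finger_force: 0.0
```

Request:
drive_tool:
  commands:
    - {"xyz":[-0.2,1,0],"yaw":0.1}
    - {"xyz":[-0.2,1,0],"yaw":0.1}
    - {"xyz":[-0.2,1,0],"yaw":0.1}
    - {"xyz":[-0.2,1,0],"yaw":0.1}
    - {"xyz":[-0.2,1,0],"yaw":0.1}
    - {"xyz":[-0.2,1,0],"yaw":0.1}
    - {"xyz":[-0.2,1,0],"yaw":0.1}
    - {"xyz":[-0.2,1,0],"yaw":0.1}
    - {"xyz":[-0.2,1,0],"yaw":0}
    - {"xyz":[-0.1,0.5,0],"yaw":0}

```text
clock: 24.82
tcp_pos: [0.4378, 0.3515, 0.2293]
tool_rot: [[-0.233, 0.972, 0.0], [0.972, 0.233, 0.001], [0.001, 0.001, -1.0]]
force: [0.2, -0.9, -0.8]
opening: 0.0855
finger_force: 0.0
```

```bash
python3 sc.py w7
python3 - <<'E'
from h import *
t=read_camera('top'); im=cv2.imread('pics/w7.png'); cv2.imwrite('pics/w7v.png',np.hstack([im,cv2.resize(t[100:250,340:450,::-1],(160,400))]))
E
```

```text
t 24.82 tcp [0.4378 0.3515 0.2293] yaw(y-axis) 13.47 op 0.0855 F [ 0.2 -0.9 -0.8]
[321. 150.] [432.4 373.5  58.6  10.3 103.3] [-0.0057  0.0226 -0.2163]
[520. 389.] [785.4 110.4  54.4  18.5 135.6] [ 0.348  -0.241  -0.2163]
```

View pics/w7v.png

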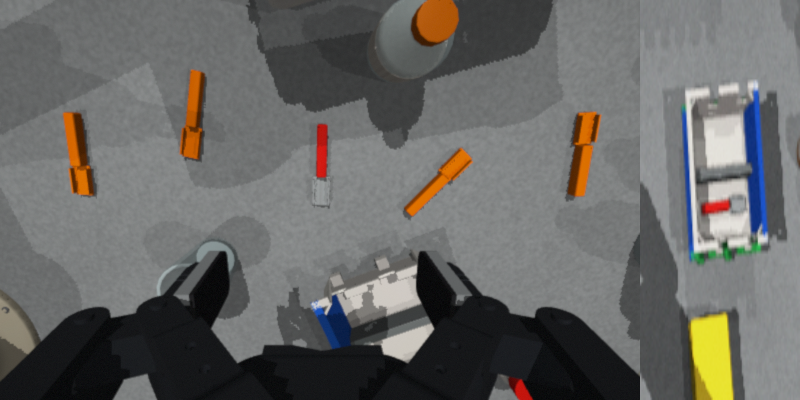

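Request:
drive_tool:
  commands:
    - {"xyz":[-0.05,0.2,-0.8],"yaw":0}
    - {"xyz":[-0.05,0.21,-1],"yaw":0}
    - {"xyz":[0,0,-1],"yaw":0}
    - {"xyz":[0,0,-1],"yaw":0}
    - {"xyz":[0,0,-1],"yaw":0}
    - {"xyz":[0,0,-1],"yaw":0}
    - {"xyz":[0,0,-0.8],"yaw":0}
    - {"xyz":[0,0,-0.5],"yaw":0}
    - {"xyz":[0,0,-0.25],"yaw":0}
    - {"xyz":[0,0,-0.08],"yaw":0}

```text
clock: 25.75
tcp_pos: [0.436, 0.3602, 0.0051]
tool_rot: [[-0.23, 0.973, -0.001], [0.973, 0.23, -0.001], [-0.0, -0.001, -1.0]]
force: [0.5, 0.6, -0.1]
opening: 0.0853
finger_force: 0.0
```

Request:
drive_tool:
  commands:
    - {"xyz":[0,0,0],"yaw":0}
    - {"xyz":[0,0,0],"yaw":0}
    - {"xyz":[0,0,0],"yaw":0}
    - {"xyz":[0,0,0],"yaw":0}
    - {"xyz":[0,0,0],"yaw":0}
    - {"xyz":[0,0,0],"yaw":0}
    - {"xyz":[0,0,0],"yaw":0}
    - {"xyz":[0,0,0],"yaw":0}
    - {"xyz":[0,0,0],"yaw":0}
    - {"xyz":[0,0,0],"yaw":0}
  fingers: 1

```text
clock: 26.58
tcp_pos: [0.4361, 0.3612, 0.0063]
tool_rot: [[-0.231, 0.973, 0.001], [0.973, 0.231, 0.0], [0.0, 0.001, -1.0]]
force: [-1.6, -1.1, 5.8]
opening: 0.0101
finger_force: 59.9
```

Request:
drive_tool:
  commands:
    - {"xyz":[0,0,0.4],"yaw":0}
    - {"xyz":[0,0,0.9],"yaw":0}
    - {"xyz":[0,0,1],"yaw":0}
    - {"xyz":[0,0,1],"yaw":0}
    - {"xyz":[0.1,-0.3,1],"yaw":0}
    - {"xyz":[0.2,-0.6,1],"yaw":0}
    - {"xyz":[0.3,-0.9,0.9],"yaw":-0.1}
    - {"xyz":[0.3,-0.9,0],"yaw":-0.1}
    - {"xyz":[0.3,-0.9,0],"yaw":-0.1}
    - {"xyz":[0.3,-0.9,0],"yaw":-0.1}

```text
clock: 27.42
tcp_pos: [0.4811, 0.2248, 0.1928]
tool_rot: [[-0.192, 0.981, 0.001], [0.981, 0.192, 0.0], [0.0, 0.001, -1.0]]
force: [1.2, 0.2, -1.1]
opening: 0.0099
finger_force: 59.2
```

Request:
drive_tool:
  commands:
    - {"xyz":[0.3,-0.9,0],"yaw":-0.1}
    - {"xyz":[0.3,-0.9,0],"yaw":-0.1}
    - {"xyz":[0.3,-0.9,0],"yaw":-0.1}
    - {"xyz":[0.3,-0.9,0],"yaw":-0.1}
    - {"xyz":[0.3,-0.9,0],"yaw":-0.1}
    - {"xyz":[0.3,-0.9,0],"yaw":-0.1}
    - {"xyz":[0.3,-0.9,0],"yaw":-0.1}
    - {"xyz":[0.3,-0.9,0],"yaw":-0.1}
    - {"xyz":[0.3,-0.9,0],"yaw":-0.1}
    - {"xyz":[0.3,-0.9,0],"yaw":-0.1}

```text
clock: 28.25
tcp_pos: [0.571, -0.0453, 0.1924]
tool_rot: [[-0.092, 0.996, 0.0], [0.996, 0.092, -0.0], [-0.0, 0.0, -1.0]]
force: [0.2, 0.3, -0.6]
opening: 0.0095
finger_force: 59.2
```

Request:
drive_tool:
  commands:
    - {"xyz":[0.3,-0.9,0],"yaw":-0.1}
    - {"xyz":[0.3,-0.9,0],"yaw":-0.1}
    - {"xyz":[0.3,-0.9,0],"yaw":-0.1}
    - {"xyz":[0.3,-0.7,0],"yaw":0}
    - {"xyz":[0.2,-0.4,0],"yaw":0}
    - {"xyz":[0.2,-0.2,0],"yaw":0}
    - {"xyz":[0,0,0],"yaw":0}
    - {"xyz":[0,0,0],"yaw":0}
    - {"xyz":[0,0,0],"yaw":0}
    - {"xyz":[0,0,0],"yaw":0}

```text
clock: 29.08
tcp_pos: [0.6187, -0.1632, 0.1921]
tool_rot: [[-0.064, 0.998, 0.0], [0.998, 0.064, 0.0], [0.0, 0.0, -1.0]]
force: [0.1, 0.7, -0.4]
opening: 0.0097
finger_force: 59.2
```

Request:
drive_tool:
  commands:
    - {"xyz":[0.1,-0.5,0],"yaw":0}
    - {"xyz":[0.1,-0.5,-0.3],"yaw":0}
    - {"xyz":[0,0,-0.7],"yaw":0}
    - {"xyz":[0,0,-0.8],"yaw":0}
    - {"xyz":[0,0,-0.7],"yaw":0}
    - {"xyz":[0,0,-0.6],"yaw":0}
    - {"xyz":[0,0,-0.5],"yaw":0}
    - {"xyz":[0,0,-0.3],"yaw":0}
    - {"xyz":[0,0,-0.2],"yaw":0}
    - {"xyz":[0,0,-0.12],"yaw":0}

```text
clock: 29.92
tcp_pos: [0.6248, -0.1941, 0.0645]
tool_rot: [[-0.063, 0.998, -0.0], [0.998, 0.063, 0.0], [0.0, -0.0, -1.0]]
force: [-0.5, 0.8, -0.6]
opening: 0.0099
finger_force: 59.2
```

Request:
drive_tool:
  commands:
    - {"xyz":[0,0,0],"yaw":0}
    - {"xyz":[0,0,0],"yaw":0}
    - {"xyz":[0,0,0],"yaw":0}
    - {"xyz":[0,0,0],"yaw":0}
    - {"xyz":[0,0,0],"yaw":0}
    - {"xyz":[0,0,0.3],"yaw":0}
    - {"xyz":[0,0,0.8],"yaw":0}
    - {"xyz":[0,0,1],"yaw":0}
    - {"xyz":[0,0,1],"yaw":0}
    - {"xyz":[0,0,1],"yaw":0}
  fingers: 0.68

```text
clock: 30.75
tcp_pos: [0.6248, -0.1939, 0.1905]
tool_rot: [[-0.063, 0.998, 0.001], [0.998, 0.063, -0.0], [-0.0, 0.001, -1.0]]
force: [0.5, -0.0, 0.4]
opening: 0.0275
finger_force: 0.0
```

Request:
drive_tool:
  commands:
    - {"xyz":[0,0,1],"yaw":0.4}
    - {"xyz":[0,0.2,1],"yaw":0.9}
    - {"xyz":[-0.1,0.4,0.6],"yaw":0.95}
    - {"xyz":[-0.1,0.6,0],"yaw":0.95}
    - {"xyz":[-0.1,0.6,0],"yaw":0.95}
    - {"xyz":[-0.1,0.6,0],"yaw":0.95}
    - {"xyz":[-0.1,0.6,0],"yaw":0.95}
    - {"xyz":[-0.1,0.6,0],"yaw":0.95}
    - {"xyz":[-0.1,0.6,0],"yaw":0.95}
    - {"xyz":[-0.1,0.6,0],"yaw":0.95}
  fingers: 0

```text
clock: 31.58
tcp_pos: [0.6006, -0.049, 0.2671]
tool_rot: [[-0.818, 0.575, 0.001], [0.575, 0.818, -0.0], [-0.001, 0.0, -1.0]]
force: [0.1, -1.0, -0.6]
opening: 0.0856
finger_force: 0.0
```

Request:
drive_tool:
  commands:
    - {"xyz":[-0.1,0.6,0],"yaw":0.95}
    - {"xyz":[-0.1,0.6,0],"yaw":0.95}
    - {"xyz":[-0.1,0.6,0],"yaw":0.95}
    - {"xyz":[-0.1,0.6,0],"yaw":0.95}
    - {"xyz":[-0.1,0.6,0],"yaw":0.95}
    - {"xyz":[-0.1,0.6,0],"yaw":0.95}
    - {"xyz":[-0.1,0.6,0],"yaw":0.95}
    - {"xyz":[-0.1,0.6,0],"yaw":0.95}
    - {"xyz":[0,0.6,0],"yaw":0.95}
    - {"xyz":[0,0.6,0],"yaw":0.95}

```text
clock: 32.42
tcp_pos: [0.5767, 0.1309, 0.2672]
tool_rot: [[-0.944, -0.331, 0.001], [-0.331, 0.944, -0.0], [-0.001, -0.0, -1.0]]
force: [0.3, -0.1, 0.2]
opening: 0.0853
finger_force: 0.0
```

Request:
drive_tool:
  commands:
    - {"xyz":[0,0.6,0],"yaw":0.95}
    - {"xyz":[0,0.5,0],"yaw":0.95}
    - {"xyz":[0,0.2,0],"yaw":0.6}
    - {"xyz":[0,0,0],"yaw":0.3}
    - {"xyz":[0,0,0],"yaw":0}
    - {"xyz":[0,0,0],"yaw":0}
    - {"xyz":[0,0,0],"yaw":0}
    - {"xyz":[0,0,0],"yaw":0}
    - {"xyz":[0,0,0],"yaw":0}
    - {"xyz":[0,0,0],"yaw":0}

```text
clock: 33.25
tcp_pos: [0.577, 0.1689, 0.2661]
tool_rot: [[-0.819, -0.574, 0.0], [-0.574, 0.819, -0.0], [0.0, -0.0, -1.0]]
force: [-0.5, 0.0, 0.6]
opening: 0.0853
finger_force: 0.0
```

Run:
```python
from h import *
st(); m=camera_model('wrist'); im=read_camera('wrist'); np.save('w8.npy',m,allow_pickle=True)
t=read_camera('top'); cv2.imwrite('pics/w8.png',im[:,:,::-1]); cv2.imwrite('pics/w8v.png',np.hstack([im[:,:,::-1],cv2.resize(t[100:250,340:450,::-1],(160,400))]))
```

```text
t 33.25 tcp [0.577  0.1689 0.2661] yaw(y-axis) 125.04 op 0.0853 F [-0.5  0.   0.6]
```

View pics/w8v.png

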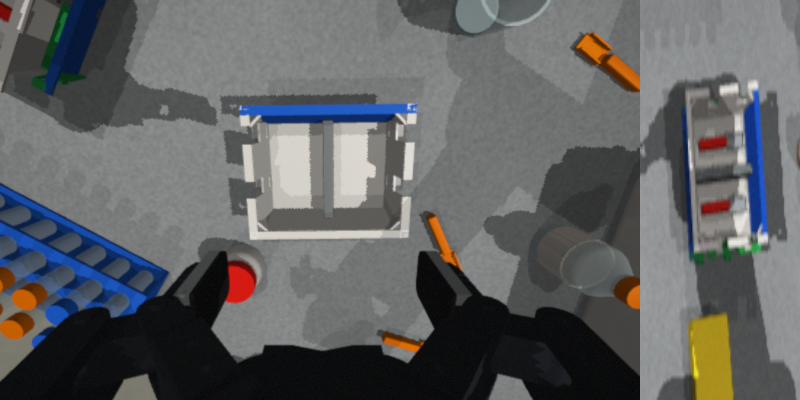

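Run:
```python
from h import *
m=np.load('w8.npy',allow_pickle=True).item(); im=cv2.imread('pics/w8.png')[:,:,::-1].copy()
w=cv2.bitwise_or(mask(im,'white'),mask(im,'blue')); w[:95]=0;w[245:]=0;w[:,:232]=0;w[:,425:]=0
P=np.vstack([b[2] for b in blobs(w,60)]); r,bx=rect(ray(m,P,.056)); print(r,bx.tolist())
X=ray(m,[[238.5,106.5],[418,103.5],[409,237.5],[249,240]],.056)*1000; print(X.round(1)[:,:2],np.linalg.norm(np.roll(X,-1,0)-X,axis=1),X.mean(0))
b=max(blobs(mask(im,'blue')*w),key=lambda b:b[0][4]); print(rect(ray(m,b[2],.056))[0])
a=ray(m,[[328,121],[329,216]],.03)*1000; print(a, a.mean(0))
```

```text
[576.4 175.  190.9 155.  125.8] [[458.0, 207.0], [569.0, 52.0], [695.0, 143.0], [583.0, 298.0]]
[[570.6  53.1]
 [457.8 208.3]
 [582.8 298.7]
 [696.2 143. ]] [191.83065558 154.23742224 192.57995153 154.42119784] [576.85759958 175.77958816  56.        ]
[521.4 134.7 189.8  18.6 125.9]
[[528.42448849 141.16491649  30.        ]
 [622.88447292 209.82885553  30.        ]] [575.65448071 175.49688601  30.        ]
```

Request:
drive_tool:
  commands:
    - {"xyz":[-0.02,0.1,-0.8],"yaw":0.13}
    - {"xyz":[0,0.1,-1],"yaw":0}
    - {"xyz":[0,0,-1],"yaw":0}
    - {"xyz":[0,0,-1],"yaw":0}
    - {"xyz":[0,0,-1],"yaw":0}
    - {"xyz":[0,0,-1],"yaw":0}
    - {"xyz":[0,0,-1],"yaw":0}
    - {"xyz":[0,0,-0.8],"yaw":0}
    - {"xyz":[0,0,-0.5],"yaw":0}
    - {"xyz":[0,0,-0.25],"yaw":0}

```text
clock: 34.18
tcp_pos: [0.5752, 0.1749, 0.0132]
tool_rot: [[-0.811, -0.585, -0.004], [-0.585, 0.811, -0.0], [0.003, 0.002, -1.0]]
force: [-0.0, 0.4, 0.5]
opening: 0.0854
finger_force: 0.0
```

Request:
drive_tool:
  commands:
    - {"xyz":[0,0,-0.1],"yaw":0}
    - {"xyz":[0,0,0],"yaw":0}
    - {"xyz":[0,0,0],"yaw":0}
    - {"xyz":[0,0,0],"yaw":0}
    - {"xyz":[0,0,0],"yaw":0}
    - {"xyz":[0,0,0],"yaw":0}
    - {"xyz":[0,0,0],"yaw":0}
    - {"xyz":[0,0,0],"yaw":0}
    - {"xyz":[0,0,0],"yaw":0}
    - {"xyz":[0,0,0],"yaw":0}
  fingers: 1

```text
clock: 35.02
tcp_pos: [0.5768, 0.1751, 0.0135]
tool_rot: [[-0.811, -0.585, 0.001], [-0.585, 0.811, 0.0], [-0.001, -0.001, -1.0]]
force: [-1.7, 0.4, 4.9]
opening: 0.0104
finger_force: 61.7
```

Request:
drive_tool:
  commands:
    - {"xyz":[0,0,0.2],"yaw":0}
    - {"xyz":[0,0,0.5],"yaw":0}
    - {"xyz":[0,0,0.9],"yaw":0}
    - {"xyz":[0,0,1],"yaw":0}
    - {"xyz":[0,0,1],"yaw":0}
    - {"xyz":[0,0,1],"yaw":0}
    - {"xyz":[0,0,1],"yaw":0}
    - {"xyz":[0,0,1],"yaw":0}
    - {"xyz":[0,0,0.7],"yaw":0}
    - {"xyz":[0,0,0.4],"yaw":0}

```text
clock: 35.85
tcp_pos: [0.5766, 0.1751, 0.2468]
tool_rot: [[-0.811, -0.585, 0.004], [-0.585, 0.811, 0.0], [-0.003, -0.002, -1.0]]
force: [-0.3, 0.4, -2.9]
opening: 0.0102
finger_force: 60.6
```

Request:
drive_tool:
  commands:
    - {"xyz":[0,-0.2,0],"yaw":-0.3}
    - {"xyz":[0,-0.4,0],"yaw":-0.6}
    - {"xyz":[0,-0.5,0],"yaw":-0.8}
    - {"xyz":[0,-0.5,0],"yaw":-0.9}
    - {"xyz":[0,-0.5,0],"yaw":-0.9}
    - {"xyz":[0,-0.5,0],"yaw":-0.9}
    - {"xyz":[0,-0.5,0],"yaw":-0.9}
    - {"xyz":[0,-0.5,0],"yaw":-0.9}
    - {"xyz":[0,-0.5,0],"yaw":-0.9}
    - {"xyz":[0,-0.5,0],"yaw":-0.9}

```text
clock: 36.68
tcp_pos: [0.5756, 0.0359, 0.2421]
tool_rot: [[-0.984, 0.18, -0.003], [0.18, 0.984, 0.0], [0.003, -0.0, -1.0]]
force: [0.4, 0.5, -2.8]
opening: 0.0104
finger_force: 60.6
```

Request:
drive_tool:
  commands:
    - {"xyz":[0.03,-0.5,0],"yaw":-0.9}
    - {"xyz":[0.03,-0.5,0],"yaw":-0.9}
    - {"xyz":[0.03,-0.5,0],"yaw":-0.9}
    - {"xyz":[0.03,-0.5,0],"yaw":-0.9}
    - {"xyz":[0.03,-0.5,0],"yaw":-0.9}
    - {"xyz":[0.03,-0.5,0],"yaw":-0.9}
    - {"xyz":[0.03,-0.5,0],"yaw":-0.9}
    - {"xyz":[0.03,-0.5,0],"yaw":-0.9}
    - {"xyz":[0.03,-0.5,0],"yaw":-0.9}
    - {"xyz":[0.03,-0.5,0],"yaw":-0.9}

```text
clock: 37.52
tcp_pos: [0.5846, -0.1139, 0.2421]
tool_rot: [[-0.47, 0.882, -0.002], [0.882, 0.47, 0.001], [0.002, -0.002, -1.0]]
force: [0.2, -0.9, -1.9]
opening: 0.0103
finger_force: 60.6
```

Request:
drive_tool:
  commands:
    - {"xyz":[0,-0.5,0],"yaw":-0.9}
    - {"xyz":[0,-0.5,0],"yaw":-0.9}
    - {"xyz":[0,-0.5,0],"yaw":-0.9}
    - {"xyz":[0,-0.5,0],"yaw":-0.7}
    - {"xyz":[0,-0.5,0],"yaw":-0.4}
    - {"xyz":[0,-0.3,0],"yaw":0}
    - {"xyz":[0,-0.15,0],"yaw":0}
    - {"xyz":[0,0,0],"yaw":0}
    - {"xyz":[0,0,0],"yaw":0}
    - {"xyz":[0,0,0],"yaw":0}

```text
clock: 38.35
tcp_pos: [0.5854, -0.2007, 0.2436]
tool_rot: [[-0.117, 0.993, -0.0], [0.993, 0.117, 0.0], [0.0, -0.0, -1.0]]
force: [0.2, 0.6, -2.5]
opening: 0.0106
finger_force: 60.6
```

```bash
python3 -c "
from h import *
st()"
```

```text
t 38.35 tcp [ 0.5854 -0.2007  0.2436] yaw(y-axis) 6.72 op 0.0106 F [ 0.2  0.6 -2.5]
```

Request:
drive_tool:
  commands:
    - {"xyz":[0,0,-0.3],"yaw":-0.3}
    - {"xyz":[0,0,-0.6],"yaw":-0.26}
    - {"xyz":[0,0,-0.7],"yaw":0}
    - {"xyz":[0,0,-0.7],"yaw":0}
    - {"xyz":[0,0,-0.6],"yaw":0}
    - {"xyz":[0,0,-0.5],"yaw":0}
    - {"xyz":[0,0,-0.4],"yaw":0}
    - {"xyz":[0,0,-0.2],"yaw":0}
    - {"xyz":[0,0,-0.1],"yaw":0}
    - {"xyz":[0,0,0],"yaw":0}

```text
clock: 39.18
tcp_pos: [0.5854, -0.2011, 0.1205]
tool_rot: [[-0.061, 0.998, -0.0], [0.998, 0.061, 0.0], [0.0, -0.0, -1.0]]
force: [-0.7, -1.3, -2.0]
opening: 0.0106
finger_force: 60.6
```

```bash
python3 -c "
from h import *
st()"
```

```text
t 39.18 tcp [ 0.5854 -0.2011  0.1205] yaw(y-axis) 3.47 op 0.0106 F [-0.7 -1.3 -2. ]
```

Request:
drive_tool:
  commands:
    - {"xyz":[0,0,-0.03],"yaw":0}
    - {"xyz":[0,0,-0.03],"yaw":0}
    - {"xyz":[0,0,-0.03],"yaw":0}
    - {"xyz":[0,0,-0.02],"yaw":0}
    - {"xyz":[0,0,0],"yaw":0}
    - {"xyz":[0,0,0],"yaw":0}
    - {"xyz":[0,0,0],"yaw":0}
    - {"xyz":[0,0,0],"yaw":0}
    - {"xyz":[0,0,0],"yaw":0}
    - {"xyz":[0,0,0],"yaw":0}

```text
clock: 40.02
tcp_pos: [0.5854, -0.2015, 0.1175]
tool_rot: [[-0.06, 0.998, 0.0], [0.998, 0.06, -0.0], [-0.0, 0.0, -1.0]]
force: [0.5, -0.0, 0.3]
opening: 0.0103
finger_force: 60.9
```

Contact at the expected height; release, rise and check.

Request:
drive_tool:
  commands:
    - {"xyz":[0,0,0],"yaw":0}
    - {"xyz":[0,0,0],"yaw":0}
    - {"xyz":[0,0,0],"yaw":0}
    - {"xyz":[0,0,0],"yaw":0}
    - {"xyz":[0,0,0],"yaw":0}
    - {"xyz":[0,0,0.4],"yaw":0}
    - {"xyz":[0,0,1],"yaw":0}
    - {"xyz":[0,0,1],"yaw":0}
    - {"xyz":[0,0,1],"yaw":0}
    - {"xyz":[0,0,1],"yaw":0}
  fingers: 0.3

```text
clock: 40.85
tcp_pos: [0.5851, -0.2013, 0.2519]
tool_rot: [[-0.06, 0.998, 0.001], [0.998, 0.06, -0.0], [-0.001, 0.001, -1.0]]
force: [0.5, -0.0, -0.0]
opening: 0.0599
finger_force: 0.0
```

Request:
drive_tool:
  commands:
    - {"xyz":[0,0,1],"yaw":0}
    - {"xyz":[0,0,1],"yaw":0}
    - {"xyz":[0,0,0.5],"yaw":0}
    - {"xyz":[0,0,0],"yaw":0}
    - {"xyz":[0,0,0],"yaw":0}
    - {"xyz":[0,0,0],"yaw":0}
    - {"xyz":[0,0,0],"yaw":0}
    - {"xyz":[0,0,0],"yaw":0}
    - {"xyz":[0,0,0],"yaw":0}
    - {"xyz":[0,0,0],"yaw":0}
  fingers: 0

```text
clock: 41.68
tcp_pos: [0.5853, -0.2014, 0.3239]
tool_rot: [[-0.06, 0.998, -0.001], [0.998, 0.06, 0.0], [0.0, -0.001, -1.0]]
force: [-0.2, 0.6, 0.1]
opening: 0.0856
finger_force: 0.0
```

Run:
```python
from h import *
st(); m=camera_model('wrist'); im=read_camera('wrist'); s=read_camera('scene'); np.save('w9.npy',m,allow_pickle=True)
cv2.imwrite('pics/w9.png',im[:,:,::-1]); cv2.imwrite('pics/w9v.png',np.vstack([cv2.resize(im[:,:,::-1],(480,300)),cv2.resize(s[140:260,140:332,::-1],(480,300))]))
w=cv2.bitwise_or(mask(im,'white'),mask(im,'blue')); w[:60]=0;w[270:]=0;w[:,:200]=0;w[:,440:]=0
P=np.vstack([b[2] for b in blobs(w,60)]); r,bx=rect(ray(m,P,.160)); print(r,bx.tolist())
```

```text
t 41.68 tcp [ 0.5853 -0.2014  0.3239] yaw(y-axis) 3.44 op 0.0856 F [-0.2  0.6  0.1]
[ 586.4 -202.7  190.9  154.8    3.5] [[486.0, -131.0], [496.0, -286.0], [686.0, -274.0], [677.0, -120.0]]
```

View pics/w9v.png

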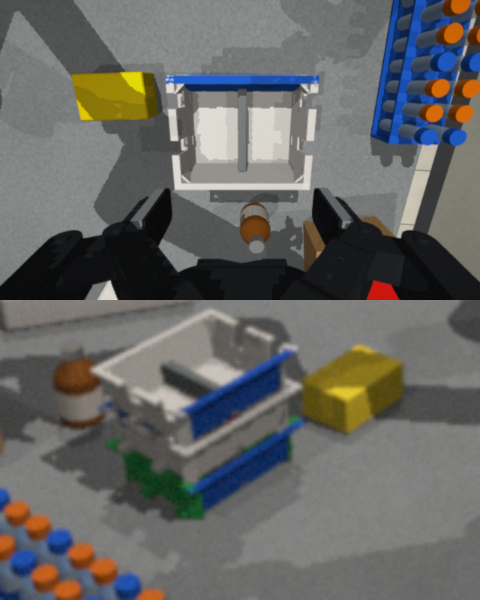

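The three trays are stacked squarely with their blue walls alternating; the top tray's rim reads (586.4, -202.7) mm at 3.5°, matching the tray below, so I'm handing in.

```bash
python3 -c "
from rig import *
print(job_done())"
```

```text
the job is handed in; nothing more can be done
None
```

The job is handed in with no verdict returned: the bench's one brush is in the green tray, both scoops are in the middle tray, and all three trays are stacked squarely with blue walls alternating, about 42 s into the 210 s limit.

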